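# Set the shade wheel to the orange filter and lock it with its index pin

### The job

Set the shade wheel to its orange filter and lock it there: stand the orange-headed index pin from the wooden rack in the small round guide hole of the yellow bridge, and turn the wheel by its upright posts until the orange sector fills the bridge's window and the pin drops into the notch beneath, its head flat on the bridge. Turn gently for the last bit and stop as soon as the pin catches; never force the pin or drive the wheel hard against it. Leave the other things on the bench where they are.

Things in the scene. Friction and masses are not known exactly. Their poses are not given: they have to be found in the camera images.
- stand: Shade wheel stand, fixed: black round base (radius 128 mm, 15 high) carrying a horizontal wheel and a yellow bridge. Origin: underside, on the wheel's vertical axis; z up, x from the axis to the bridge. The bridge is a slab 46 to 66 mm above the bench, 56 wide (y), from 66 to 158 mm out along x, with a rectangular window and a round guide hole through it; its pillar stands outside the wheel.
- wheel: Horizontal wheel: aluminium disc of radius 100 mm with six coloured sectors and a steel rim, face 40 mm above the bench. Origin on its axis at bench height, z up, x to the middle of the orange sector. Turns any way about z with rubbing friction (about 0.14 N m), stays where left. Three steel posts, diameter 14, stand on it 48 mm from the axis, from 40 to 100 mm above the bench.
- mark (a point): Middle of the orange sector (38 degrees wide) on the wheel's face, 85 mm from the axis; turns with the wheel. Starts 45 to 140 degrees anticlockwise, seen from above, of the window, so the short way is clockwise. The blue sector lies 120 degrees anticlockwise of the orange one.
- axis (a point): Wheel axis at the height of its face. The steel rim round the disc (radius 100 to 125 mm, same height) has two notches, 12 wide, cut right through: one beside the orange sector, one beside the blue (the wrong one). The rim is clamped on by hand: the notches may sit up to 5 degrees off the middle of their sectors, either way; how much is not known and has to be found by feel.
- window (a point): Middle of the bridge's window (27 by 37 mm opening), at the height of the wheel's face, 85 mm from the wheel axis.
- guide (a point): Centre of the guide hole at the bridge's top face, 66 mm above the bench and 112 mm from the wheel axis. The hole is round, 11 mm wide with a 2 mm chamfer, right through the 20 mm slab, 6 mm above the rim, over the track of the notches.
- post0 (a point): Top centre of the turning post 60 degrees anticlockwise of the orange sector (100 mm above the bench).
- post1 (a point): Top centre of the turning post opposite the orange sector (100 mm above the bench).
- post2 (a point): Top centre of the turning post 60 degrees clockwise of the orange sector (100 mm above the bench).
- pin: Loose index pin, about 90 g: steel shank of diameter 10 mm, 40 long, chamfered foot, under an orange round head of diameter 24, 34 high. Origin: tip of the shank; z along the pin to the head. Starts standing in the wooden rack, in either hole.
- seat (a point): Underside of the orange pin's head, on its axis, 40 mm from the tip. With the tip resting on the rim it stays 14 mm above the bridge; when a notch comes under it the pin drops by its own weight, the head lies on the bridge, the tip 14 mm deep in the notch, and the wheel is stopped.
- rack: Wooden pin rack 60 x 110 x 50 high, heavy, with two holes (12 wide, 42 deep) on its y axis 26 mm either side of the middle; origin under its centre. The pins hang in it by their heads, undersides of the heads 50 mm above the bench.
- spare_pin: Same pin with a black head, in the other hole of the rack; not needed. Origin at the tip.
- offcut: Steel round offcut, diameter 32, 35 high, standing in the steel tray; origin under its centre.
- tray: Heavy open steel tray 110 x 150 x 30; origin under its centre.
- hammer: Hammer lying on the bench.
- brush: Brush lying on the bench.
- discs: Stack of grinding discs, diameter 125, 22 high; origin under its centre.
- spray: Spray can, diameter 60, 190 high; origin under its centre.
- tube: Piece of square steel tube 40 x 40 x 160, lying; origin under its centre.

How it is judged:
By the outcome, as a careful person would: the job done as asked, in the order asked, and still so for the second after the job is handed in, with the robot touching nothing.
It also fails if it takes over 64 s, if anything falls off the work surface, if the arm or the gripper's body presses on something with over 40 N, if the wrist force passes 120 N, or if a joint passes its speed limit or range.

### The arm

A 6-joint arm with a two-finger parallel gripper is mounted at the origin on the work surface. World frame = base frame: x ahead of the robot, y to its left, z up, the work surface at z = 0. Lengths are in m, angles in degrees, forces in N, time in s.
With the tool pointing down it reaches from about 0.375 to 0.9 m from the base axis. Payload 3.1 kg.
Tool frame: the origin (TCP) lies at the very end of the fingers, on their centre line; the grasp point (between the pads) lies 19 mm behind it; z points along the fingers, y is the direction in which the jaws open and shut (so a half turn about z gives the same grasp; the last joint's range is limited). The gripper opens to 87 mm and grips with 3 to 60 N. Pads are 19 mm wide; open, the fingers measure 117 mm over their backs; the gripper's body (75 mm by 190 mm) begins 51 mm behind the grasp point.
Start: joints at [-73.997, 30.224, 82.088, -0, 67.689, -10.227], TCP at [0.276, -0.561, 0.223] pointing down, gripper open.
Joint ranges: [-176.69, 176.69], [-43.24, 126.21], [12.49, 139.97], [-82, 262], [0, 151.66], [-163.58, 163.58]. Speed limits (degrees/s): [159.86, 159.86, 180, 180, 180, 180].

### API

Orientations are given as a 3x3 rotation matrix whose columns are the frame's x, y, z axes.
In Python, from rig import readout, capture, camera_model, bot, spot_in, regions_of gives the robot as it stands.
- The arm moves only by the tool send_rows, never from a script. Its argument "moves" is a list that holds one entry, the list of rows, each a list of 7 numbers: the turn, a rotation vector about the tool's x, y, z in degrees, then the shift along the tool's x, y, z in cm, then the opening, from -1 (shut) to 1 (fully open). A call has exactly 5 rows; each row shifts and turns the commanded pose from where the row before left it, along the tool's axes as they then stand; what a row does not reach is not made up. A row lasts 1/10 s, in which the tool goes at most 50 mm and 8.59 degrees, less where a joint would pass 70% of its speed; a pose out of reach is approached as far as the arm can. A call with a gripper value outside its range is refused whole. The fingers move at their own pace and stop on an object; the grip force is fixed at half the most. Time passes only in rows, so rows that do not move let the fingers close, or fill a call up. It gives the time, the measured TCP pose, the force and the opening at its end, in the units of the state.
- readout.read_state(): the state, without advancing time (a new reading comes with each control period).
- capture(name): name is "side" or "top"; returns the picture (384x512x3 uint8, blue, green, red); there is no depth.
- camera_model(name): a dict with "camera_matrix" (3x3 intrinsics, pixels), "pose" (4x4, takes a point from camera to world coordinates). Camera axes: x right, y up, looking along -z (the intrinsics and any distortion apply to the point x, -y, -z); pixel columns grow to the right and rows downward; lengths in m; the calibration is good to about 2 mm. A picture is of the moment at which its call begins. camera_model takes no time and is no camera call.
- bot.hand_in(): hands the job in, once; it reports no verdict.
Trained networks look in the newest picture that a camera, given by its name, has taken for a name from the list of things; names that differ only in an ending like _2 or _b are one class to them, and where a whole thing is asked for, a point or a joint stands for the part that bears it (a point fixed in the world has none). Each returns a list of dicts, best first, with "p" (0 to 1); they miss things now and then, are a little off and sometimes report something else, mostly with a low value. They report only what shows in the picture. A call takes as long as a camera call.
- spot_in(camera, thing): "location" ([x, y, z] in m, in world coordinates, good to about 4 mm: the middle of the surface that is visible of it).
- regions_of(camera, thing): "mask" (384x512 bool, what is visible of it).
The state is a dict: "time_s": time; "joint_positions": joint angles; "qvel": joint speeds; "tau": joint torques, N m; "position": TCP position; "tcp_rot": TCP orientation; "force": force on the tool from outside, world axes, zero at the start; "moment": the same for the moment, N m; "opening": opening from 0.0 (shut) to 1.0 (fully open).
Only numpy, scipy, OpenCV 4.12 (cv2) and the standard library are available. Lean on these libraries where they do the work, as an engineer would, in place of code of your own. Each camera call takes 0.05 s, during which the arm holds its last target. There are 200 camera calls.

## Working session

There is one attempt and no reset: what is moved stays moved. The work goes in short steps, Python scripts to look and compute and a tool call to move; the robot and the scene stay as the last step left them, time stands still between calls to the robot, and variables do not carry over. Pictures are saved under pics/ and viewed, about 8 in all and at most 12, crops included, and the job is handed in when it is done.

Besides the shell and the picture viewer there is one more tool, called after "Request:" by a JSON object that holds its "method" and its "body", one argument or row to a line. send_rows: Moves the arm, as the interface text tells. Its arguments: {"type":"object","properties":{"moves":{"type":"array","items":{"type":"array","items":{"type":"array","items":{"type":"number"}}}}},"required":["moves"]}

```bash
mkdir -p pics; cat > h.py <<'E'
import numpy as np, cv2
from rig import readout, capture, camera_model, bot, spot_in, regions_of
def snap(n,f):
    im=capture(n); cv2.imwrite('pics/'+f,im); return im
def proj(n,P):
    m=camera_model(n); T=np.linalg.inv(np.array(m['pose'])); p=T[:3,:3]@np.array(P)+T[:3,3]
    q=np.array(m['camera_matrix'])@np.array([p[0],-p[1],-p[2]]); return q[:2]/q[2]
def ray(n,uv,z):
    m=camera_model(n); T=np.array(m['pose']); d=np.linalg.inv(np.array(m['camera_matrix']))@np.array([uv[0],uv[1],1.])
    d=T[:3,:3]@np.array([d[0],-d[1],-d[2]]); o=T[:3,3]; return o+d*(z-o[2])/d[2]
E
python3 - <<'E'
from h import *
a=snap('top','t0.png');b=snap('side','s0.png')
for n in ['top','side']:
    m=camera_model(n);print(n,np.round(m['pose'],3).tolist(), {k:v for k,v in m.items() if k!='pose'})
    for t in ['pin','spare_pin','guide','window','axis','mark','post0','post1','post2','rack']:
        r=spot_in(n,t); print(t,[(np.round(x['location'],4).tolist(),round(x['p'],2)) for x in r[:3]])
s=readout.read_state();print(s['time_s'],s['position'],s['tcp_rot'],s['force'],s['opening'])
E
```

```text
top [[0.001, 0.992, -0.126, 0.441], [-1.0, -0.001, -0.016, -0.011], [-0.016, 0.126, 0.992, 1.296], [0.0, 0.0, 0.0, 1.0]] {'camera_matrix': array([[377.40074873,   0.        , 259.00472673],
       [  0.        , 377.40074873, 189.03965971],
       [  0.        ,   0.        ,   1.        ]])}
pin [([0.474, -0.2864, 0.0835], 0.54)]
spare_pin [([0.4815, -0.3362, 0.0878], 0.46)]
guide [([0.4707, -0.2897, 0.083], 0.68), ([0.5153, -0.0548, 0.0387], 0.65)]
window [([0.512, -0.055, 0.0411], 0.91)]
axis [([0.508, -0.0624, 0.0372], 0.76)]
mark [([0.5032, -0.0663, 0.041], 0.91)]
post0 [([0.5054, -0.0626, 0.0423], 0.91)]
post1 [([0.5054, -0.0626, 0.0423], 0.91)]
post2 [([0.5054, -0.0626, 0.0423], 0.91)]
rack [([0.472, -0.3138, 0.0453], 0.67), ([0.5079, -0.0642, 0.0376], 0.16)]
side [[-0.985, 0.079, -0.153, 0.385], [-0.172, -0.495, 0.852, 1.177], [-0.009, 0.865, 0.501, 0.801], [0.0, 0.0, 0.0, 1.0]] {'camera_matrix': array([[377.3300482 ,   0.        , 256.11359469],
       [  0.        , 377.3300482 , 191.22832828],
       [  0.        ,   0.        ,   1.        ]])}
pin [([0.474, -0.2791, 0.0725], 0.62)]
spare_pin []
guide [([0.5123, -0.0064, 0.0391], 0.73)]
window [([0.5162, -0.0035, 0.0408], 0.9)]
axis [([0.5005, -0.0198, 0.036], 0.76)]
mark [([0.4949, -0.0246, 0.0392], 0.85)]
post0 [([0.4941, -0.0224, 0.0389], 0.77), ([0.6463, -0.45, 0.0184], 0.6), ([0.5191, -0.0068, 0.0387], 0.4)]
post1 [([0.4941, -0.0224, 0.0389], 0.77), ([0.6463, -0.45, 0.0184], 0.6), ([0.5191, -0.0068, 0.0387], 0.4)]
post2 [([0.4941, -0.0224, 0.0389], 0.77), ([0.6463, -0.45, 0.0184], 0.6), ([0.5191, -0.0068, 0.0387], 0.4)]
rack [([0.4723, -0.2623, 0.0407], 0.54)]
1.1 [ 0.27625408 -0.56061951  0.22255779] [[ 8.97033872e-01  4.41961799e-01  7.70390684e-06]
 [ 4.41961799e-01 -8.97033872e-01 -2.82028926e-05]
 [-5.55393576e-06  2.87037825e-05 -1.00000000e+00]] [0.00108577 0.31408877 0.67548917] 0.9994864025979062
```

View pics/t0.png

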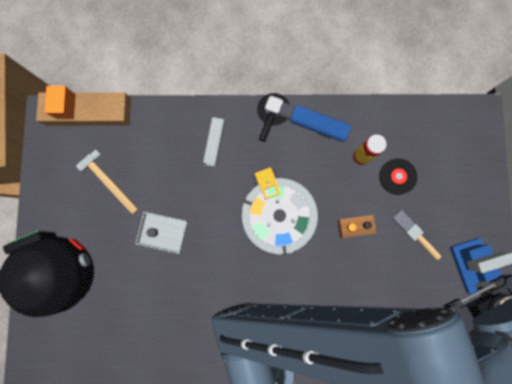

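View pics/s0.png

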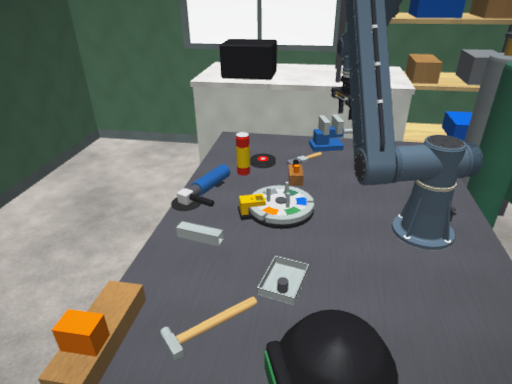

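The top view shows the stand at about (280,216), with the bridge at (268,182), orange sector at (257,207) and blue at (284,239). The rack is at (358,227), with the orange pin at (352,227). Next I'll zoom in.

```bash
python3 - <<'E'
from h import *
a=cv2.imread('pics/t0.png');b=cv2.imread('pics/s0.png')
c=cv2.resize(a[155:265,232:387],None,fx=5,fy=5,interpolation=cv2.INTER_CUBIC)
d=cv2.resize(b[150:225,230:325],None,fx=6,fy=6,interpolation=cv2.INTER_CUBIC)
cv2.imwrite('pics/c0.png',c);cv2.imwrite('pics/d0.png',d)
E
```

```text
(no output)
```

View pics/c0.png

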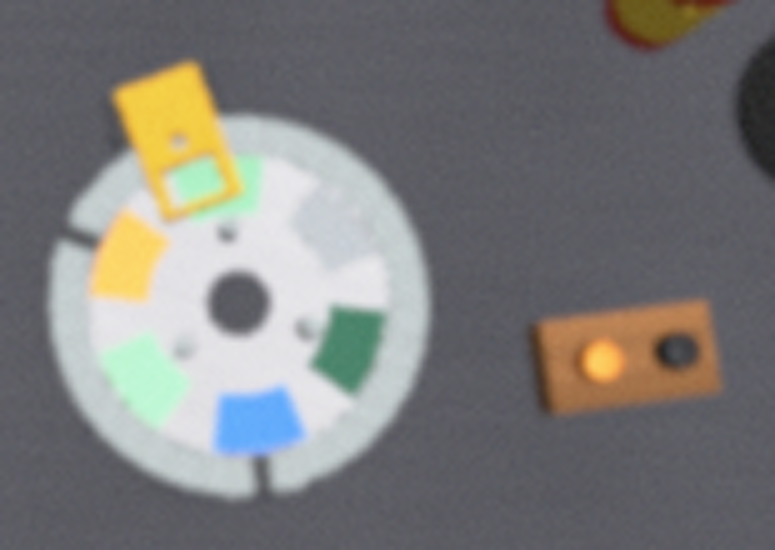

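View pics/d0.png

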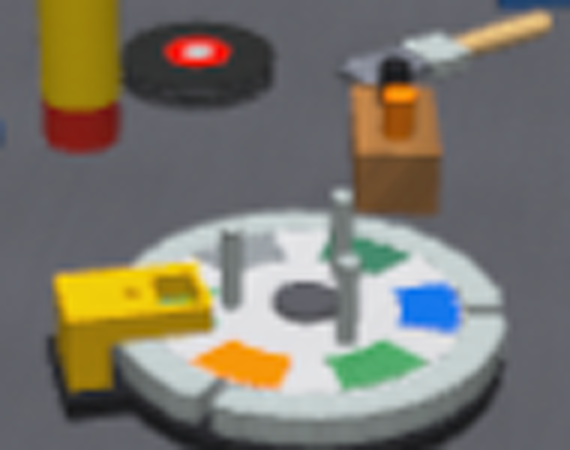

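```bash
cat >> h.py <<'E'
from scipy.optimize import least_squares
def c2p(x,y,x0=232,y0=155,s=5): return np.array([(x+.5)/s-.5+x0,(y+.5)/s-.5+y0])
def W(x,y,z): return ray('top',c2p(x,y),z)
ang=lambda v:np.degrees(np.arctan2(v[1],v[0]))
E
python3 - <<'E'
from h import *
a=cv2.imread('pics/t0.png'); g=a.astype(int)
# rim contour
m=((g.min(2)>135)|((g.max(2)-g.min(2))>60)).astype(np.uint8)
m[:,325:]=0;m[:,:238]=0;m[:170]=0;m[262:]=0
k=np.zeros_like(m);cn=max(cv2.findContours(m,0,cv2.CHAIN_APPROX_NONE)[0],key=cv2.contourArea)[:,0]
P=np.array([ray('top',q,.04)[:2] for q in cn])
f=lambda p:np.hypot(*(P-p[:2]).T)-p[2]
r=least_squares(f,[.508,-.062,.125],loss='soft_l1',f_scale=.001);ax=r.x[:2];print('rim fit',r.x)
print('hub',W(239,303,.04))
cs=[W(*c,.066)[:2] for c in [(113,92),(195,62),(242,193),(168,220)]]
gm=np.mean(cs,0);print('corners',np.round(cs,4).tolist(),'centre',gm,np.linalg.norm(gm-ax))
gh=W(179,140,.066)[:2];print('hole',gh,np.linalg.norm(gh-ax),'bearing',ang(gh-ax),ang(gm-ax),'side edges',ang(cs[0]-cs[3]),ang(cs[1]-cs[2]))
for n,c in dict(on=(78,237),os=(130,258),bn=(262,475),bs=(258,421)).items():
    v=W(*c,.04)[:2]-ax;print(n,ang(v),np.linalg.norm(v))
# sector by colour
hs=cv2.cvtColor(a,cv2.COLOR_BGR2HSV)
for n,lo,hi,box in [('orange',(8,80,150),(30,255,255),(195,216,248,268)),('blue',(95,90,120),(125,255,255),(228,250,270,298))]:
    mm=cv2.inRange(hs,lo,hi);z=np.zeros_like(mm);y0,y1,x0,x1=box;z[y0:y1,x0:x1]=mm[y0:y1,x0:x1]
    ys,xs=np.nonzero(z);Q=np.array([ray('top',q,.04)[:2] for q in zip(xs,ys)])-ax
    print(n,len(xs),ang(Q.mean(0)),np.percentile(np.degrees(np.arctan2(Q[:,1],Q[:,0]))%360,[3,97]),np.linalg.norm(Q.mean(0)))
for c in [(227,230),(308,326),(183,345)]:
    for z in (.04,.1):
        v=W(*c,z)[:2];print('post',z,v,ang(v-ax),np.linalg.norm(v-ax))
p=W(602,360,.084);q=W(677,350,.084);print('pin',p,'spare',q,np.linalg.norm(p-q),'rackdir',ang(q-p))
d=lambda x,y:np.array([(x+.5)/6-.5+230,(y+.5)/6-.5+150])
print('side pin',ray('side',d(400,93),.084),'hole',ray('side',d(132,292),.066),[ray('side',d(*c),.1)[:2].round(4).tolist() for c in [(231,233),(343,194),(347,262)]])
E
```

```text
rim fit [ 0.51367097 -0.05914949  0.12520713]
hub [ 0.51239467 -0.05962278  0.04      ]
corners [[0.6502, 0.0238], [0.6703, -0.0304], [0.583, -0.061], [0.5652, -0.0125]] centre [ 0.61716694 -0.02002946] 0.11064263255119797
hole [ 0.61812841 -0.01976225] 0.11163651661128376 bearing 20.659699009598345 20.705893455379297 side edges 23.101548239800774 19.30137225833199
on 68.17396537176951 0.11506356715922553
os 68.27046941014993 0.07753892918209253
bn -172.5490492101035 0.11515586210861213
bs -170.9740721532257 0.08000425331626014
orange 189 67.3691042893905 [37.23167182 86.78500911] 0.0783849365751589
blue 182 -171.8778665183051 [171.20257347 205.55136726] 0.08128018196808696
post 0.04 [ 0.56111189 -0.05188965] 8.700427319961 0.04799318970661929
post 0.1 [ 0.55537956 -0.04995531] 12.431378134003133 0.04270994290539969
post 0.04 [ 0.4971634  -0.10526564] -109.69514617149662 0.04898162014893617
post 0.1 [ 0.49448592 -0.10078151] -114.74139707600695 0.04583983879493177
post 0.04 [ 0.48455935 -0.02236029] 128.35488136415822 0.046914085171096145
post 0.1 [ 0.48248397 -0.02183659] 129.88966843626963 0.04863004241928964
pin [ 0.47367055 -0.28879845  0.084     ] spare [ 0.48004542 -0.33658995  0.084     ] 0.04821478986635571 rackdir -82.40221309835397
side pin [ 0.47232673 -0.28963538  0.084     ] hole [ 0.61744331 -0.01767165  0.066     ] [[0.5585, -0.0423], [0.4946, -0.1039], [0.4833, -0.018]]
```

```bash
cat >> h.py <<'E'
def plan(target,ybear,n,op,R=None,p=None):
    """print n rows to bring the TCP to target with tool y at bearing ybear (mod 180), tool down; turn after shift"""
    s=readout.read_state(); R=np.array(s['tcp_rot']);p=np.array(s['position'])
    dy=0 if ybear is None else (ybear-ang(R[:2,1])+90)%180-90
    from scipy.spatial.transform import Rotation as Ro
    print('t',s['time_s'],'pos',p.round(4),'y',round(ang(R[:2,1]),2),'F',np.round(s['force'],2),'op',s['opening'],'tilt',np.round(R[:,2],4))
    step=(np.array(target)-p)/n
    for i in range(n):
        c=R.T@step*100
        print([0,0,round(-dy/n,2)]+c.round(2).tolist()+[op])
        R=R@Ro.from_rotvec([0,0,np.radians(-dy/n)]).as_matrix()
E
python3 -c "
from h import *
plan([.473,-.289,.15],7.6,10,.0)"
```

```text
t 1.1 pos [ 0.2763 -0.5606  0.2226] y -63.77 F [0.   0.31 0.68] op 0.9994864025979062 tilt [ 0. -0. -1.]
[0, 0, np.float64(-7.14), 2.97, -1.57, 0.73, 0.0]
[0, 0, np.float64(-7.14), 3.14, -1.19, 0.73, 0.0]
[0, 0, np.float64(-7.14), 3.26, -0.79, 0.73, 0.0]
[0, 0, np.float64(-7.14), 3.33, -0.38, 0.73, 0.0]
[0, 0, np.float64(-7.14), 3.35, 0.04, 0.73, 0.0]
[0, 0, np.float64(-7.14), 3.32, 0.46, 0.73, 0.0]
[0, 0, np.float64(-7.14), 3.24, 0.87, 0.73, 0.0]
[0, 0, np.float64(-7.14), 3.11, 1.26, 0.73, 0.0]
[0, 0, np.float64(-7.14), 2.93, 1.64, 0.73, 0.0]
[0, 0, np.float64(-7.14), 2.7, 1.99, 0.73, 0.0]
```

Request:
{"method": "send_rows", "body": {
  "moves": [
    [[0,0,-7.14,2.97,-1.57,0.73,0],[0,0,-7.14,3.14,-1.19,0.73,0],[0,0,-7.14,3.26,-0.79,0.73,0],[0,0,-7.14,3.33,-0.38,0.73,0],[0,0,-7.14,3.35,0.04,0.73,0]]
  ]
}}

```text
time_s: 1.6
position: [0.3752, -0.4237, 0.1859]
tcp_rot: [[0.466, 0.885, 0.0], [0.885, -0.466, -0.0], [-0.0, 0.0, -1.0]]
force: [0.8, 0.1, -0.2]
opening: 0.632
```

Request:
{"method": "send_rows", "body": {
  "moves": [
    [[0,0,-7.14,3.32,0.46,0.73,0],[0,0,-7.14,3.24,0.87,0.73,0],[0,0,-7.14,3.11,1.26,0.73,0],[0,0,-7.14,2.93,1.64,0.73,0],[0,0,-7.14,2.7,1.99,0.73,0]]
  ]
}}

```text
time_s: 2.1
position: [0.4738, -0.2878, 0.1494]
tcp_rot: [[-0.138, 0.99, 0.0], [0.99, 0.138, -0.0], [-0.0, 0.0, -1.0]]
force: [0.7, -0.6, 0.4]
opening: 0.503
```

```bash
python3 -c "
from h import *
plan([.473,-.289,.110],7.6,5,.0)
a=snap('top','t1.png');b=snap('side','s1.png')
c=cv2.resize(a[195:260,325:395],None,fx=6,fy=6,interpolation=2);d=cv2.resize(b[135:205,255:335],None,fx=6,fy=6,interpolation=2)
h=min(len(c),len(d));cv2.imwrite('pics/e1.png',np.hstack([c[:h],d[:h]]))
"
```

```text
t 2.1 pos [ 0.4738 -0.2878  0.1494] y 7.92 F [ 0.74 -0.65  0.38] op 0.5029524623984507 tilt [ 5.e-04 -4.e-04 -1.e+00]
[0, 0, np.float64(0.06), -0.02, -0.02, 0.79, 0.0]
[0, 0, np.float64(0.06), -0.02, -0.02, 0.79, 0.0]
[0, 0, np.float64(0.06), -0.02, -0.02, 0.79, 0.0]
[0, 0, np.float64(0.06), -0.02, -0.02, 0.79, 0.0]
[0, 0, np.float64(0.06), -0.02, -0.02, 0.79, 0.0]
```

View pics/e1.png

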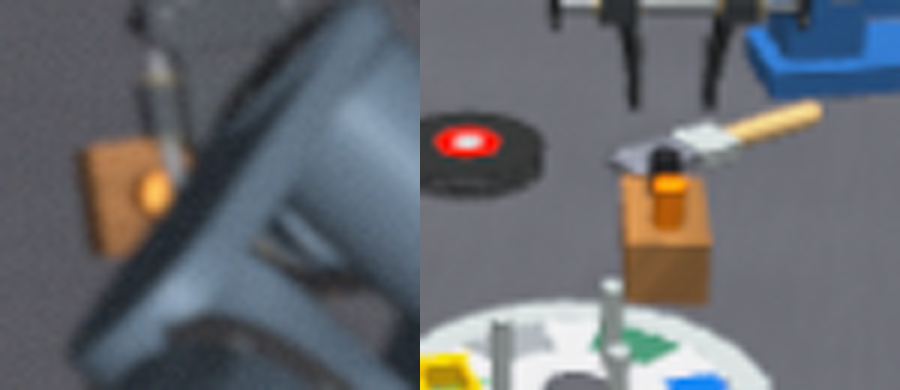

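The fingers are centred over the orange pin in the side view: finger tips at (633,105) and (710,105), pin at (670,185). Descending to grip.

Request:
{"method": "send_rows", "body": {
  "moves": [
    [[0,0,0.06,-0.02,-0.02,2.4,0],[0,0,0.06,-0.02,-0.02,2.4,0],[0,0,0.06,-0.02,-0.02,2.4,0],[0,0,0.06,-0.02,-0.02,1.5,0],[0,0,0.06,-0.02,-0.02,0.7,0]]
  ]
}}

```text
time_s: 2.7
position: [0.4713, -0.2904, 0.0543]
tcp_rot: [[-0.126, 0.992, -0.002], [0.992, 0.126, 0.001], [0.001, -0.001, -1.0]]
force: [-0.0, 0.0, 0.0]
opening: 0.501
```

Request:
{"method": "send_rows", "body": {
  "moves": [
    [[0,0,0,0,0,0,-1],[0,0,0,0,0,0,-1],[0,0,0,0,0,0,-1],[0,0,0,0,0,0,-1],[0,0,0,0,0,0,-1]]
  ]
}}

```text
time_s: 3.2
position: [0.4734, -0.2908, 0.0567]
tcp_rot: [[-0.127, 0.992, 0.003], [0.992, 0.127, -0.002], [-0.003, 0.003, -1.0]]
force: [1.6, 0.3, 2.9]
opening: 0.272
```

```bash
python3 -c "
from h import *
plan([.473,-.289,.110],7.6,5,.0)"
```

```text
t 3.2 pos [ 0.4734 -0.2908  0.0567] y 7.32 F [1.55 0.26 2.87] op 0.2722926383318792 tilt [ 0.0032 -0.0024 -1.    ]
[0, 0, np.float64(-0.06), 0.03, -0.0, -1.07, 0.0]
[0, 0, np.float64(-0.06), 0.03, -0.0, -1.07, 0.0]
[0, 0, np.float64(-0.06), 0.03, -0.0, -1.07, 0.0]
[0, 0, np.float64(-0.06), 0.03, -0.0, -1.07, 0.0]
[0, 0, np.float64(-0.06), 0.03, -0.0, -1.07, 0.0]
```

Request:
{"method": "send_rows", "body": {
  "moves": [
    [[0,0,0,0,0,-1.0,-1],[0,0,0,0,0,-2.5,-1],[0,0,0,0,0,-3.0,-1],[0,0,0,0,0,-2.5,-1],[0,0,0,0,0,-1.0,-1]]
  ]
}}

```text
time_s: 3.7
position: [0.4722, -0.2903, 0.1581]
tcp_rot: [[-0.128, 0.992, 0.001], [0.992, 0.128, -0.002], [-0.002, 0.001, -1.0]]
force: [0.4, -0.3, -0.9]
opening: 0.264
```

```bash
python3 -c "
from h import *
plan([.6178,-.0195,.15],7.6,10,-1)"
```

```text
t 3.7 pos [ 0.4722 -0.2903  0.1581] y 7.36 F [ 0.39 -0.28 -0.9 ] op 0.26370675165694535 tilt [ 0.0013 -0.0022 -1.    ]
[0, 0, np.float64(-0.02), 2.5, 1.79, 0.08, -1]
[0, 0, np.float64(-0.02), 2.5, 1.79, 0.08, -1]
[0, 0, np.float64(-0.02), 2.5, 1.79, 0.08, -1]
[0, 0, np.float64(-0.02), 2.5, 1.79, 0.08, -1]
[0, 0, np.float64(-0.02), 2.5, 1.8, 0.08, -1]
[0, 0, np.float64(-0.02), 2.5, 1.8, 0.08, -1]
[0, 0, np.float64(-0.02), 2.5, 1.8, 0.08, -1]
[0, 0, np.float64(-0.02), 2.49, 1.8, 0.08, -1]
[0, 0, np.float64(-0.02), 2.49, 1.8, 0.08, -1]
[0, 0, np.float64(-0.02), 2.49, 1.8, 0.08, -1]
```

Request:
{"method": "send_rows", "body": {
  "moves": [
    [[0,0,0,1.3,0.9,0,-1],[0,0,0,2.5,1.8,0,-1],[0,0,0,2.8,2.0,0,-1],[0,0,0,2.8,2.0,0.1,-1],[0,0,0,2.8,2.0,0.1,-1]]
  ]
}}

```text
time_s: 4.2
position: [0.5419, -0.1549, 0.1517]
tcp_rot: [[-0.128, 0.992, -0.004], [0.992, 0.128, 0.002], [0.003, -0.004, -1.0]]
force: [-0.1, -0.6, -0.6]
opening: 0.268
```

Request:
{"method": "send_rows", "body": {
  "moves": [
    [[0,0,0,2.8,2.0,0.2,-1],[0,0,0,2.8,2.0,0.2,-1],[0,0,0,2.8,2.0,0.2,-1],[0,0,0,2.6,1.9,0,-1],[0,0,0,1.3,0.9,0,-1]]
  ]
}}

```text
time_s: 4.7
position: [0.6137, -0.0209, 0.1456]
tcp_rot: [[-0.13, 0.991, -0.004], [0.991, 0.13, 0.001], [0.002, -0.004, -1.0]]
force: [-0.3, -0.3, -0.8]
opening: 0.267
```

```bash
python3 -c "
from h import *
plan([.6178,-.0195,.125],7.6,5,-1)
"
```

```text
t 4.7 pos [ 0.6137 -0.0209  0.1456] y 7.5 F [-0.27 -0.3  -0.8 ] op 0.2666914746294615 tilt [-0.0037  0.0015 -1.    ]
[0, 0, np.float64(-0.02), 0.02, 0.09, 0.41, -1]
[0, 0, np.float64(-0.02), 0.02, 0.09, 0.41, -1]
[0, 0, np.float64(-0.02), 0.02, 0.09, 0.41, -1]
[0, 0, np.float64(-0.02), 0.02, 0.09, 0.41, -1]
[0, 0, np.float64(-0.02), 0.02, 0.09, 0.41, -1]
```

Request:
{"method": "send_rows", "body": {
  "moves": [
    [[0,0,0,0.0,0.1,1.0,-1],[0,0,0,0.0,0,1.0,-1],[0,0,0,0,0,0,-1],[0,0,0,0,0,0,-1],[0,0,0,0,0,0,-1]]
  ]
}}

```text
time_s: 5.2
position: [0.6152, -0.0257, 0.1276]
tcp_rot: [[-0.126, 0.992, -0.0], [0.992, 0.126, -0.0], [-0.0, -0.0, -1.0]]
force: [0.3, -0.1, -0.2]
opening: 0.27
```

```bash
python3 -c "
from h import *
plan([.6178,-.0195,.121],7.6,5,-1)
b=snap('side','s2.png');a=snap('top','t2.png')
x0,y0=225,150
d=cv2.resize(b[y0:y0+70,x0:x0+100],None,fx=8,fy=8,interpolation=2)
cv2.imwrite('pics/d2.png',d)
for n in ['pin']: print([(x['location'],x['p']) for x in spot_in('side',n)])
G=[.6178,-.0195,.066]; print('guide proj crop',(proj('side',G)-[x0,y0]+.5)*8)
s=readout.read_state();p=np.array(s['position']);print('tip proj',(proj('side',p-[0,0,.0467])-[x0,y0]+.5)*8)
"
```

```text
t 5.2 pos [ 0.6152 -0.0257  0.1276] y 7.23 F [ 0.32 -0.06 -0.19] op 0.2697451841149394 tilt [-1.e-04 -1.e-04 -1.e+00]
[0, 0, np.float64(-0.07), 0.12, 0.07, 0.13, -1]
[0, 0, np.float64(-0.07), 0.12, 0.07, 0.13, -1]
[0, 0, np.float64(-0.07), 0.12, 0.07, 0.13, -1]
[0, 0, np.float64(-0.07), 0.12, 0.07, 0.13, -1]
[0, 0, np.float64(-0.07), 0.12, 0.07, 0.13, -1]
[([0.6148, -0.0174, 0.1389], 0.6)]
guide proj crop [216.62893154 387.95639738]
tip proj [223.08095803 354.23853517]
```

View pics/d2.png

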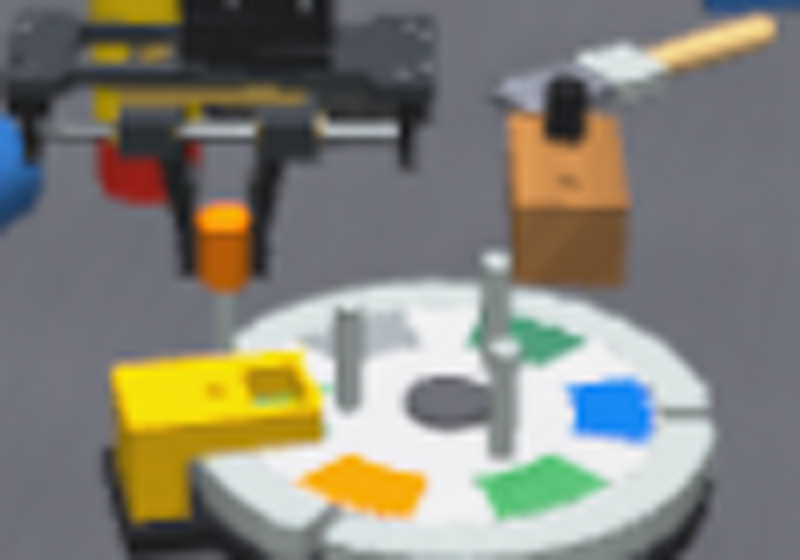

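The guide hole is visible at (216,389), which matches my projected estimate of (217,388). The pin tip is at about (225,350), just behind the hole. Next I'll centre over the hole.

Request:
{"method": "send_rows", "body": {
  "moves": [
    [[0,0,0,0.3,0.15,0,-1],[0,0,0,0.3,0.2,0,-1],[0,0,0,0,0,0,-1],[0,0,0,0,0,0,-1],[0,0,0,0,0,0,-1]]
  ]
}}

```text
time_s: 5.85
position: [0.6181, -0.018, 0.1275]
tcp_rot: [[-0.128, 0.992, -0.0], [0.992, 0.128, -0.0], [-0.0, -0.0, -1.0]]
force: [-0.9, -0.4, 0.1]
opening: 0.266
```

```bash
python3 -c "
from h import *
for i in range(4):
    s=readout.read_state();print(np.round(s['position'],4),np.round(s['force'],2),s['time_s']);capture('side')
plan([.6178,-.0195,.113],7.6,5,-1)
"
```

```text
[ 0.6181 -0.018   0.1275] [-0.88 -0.44  0.1 ] 5.85
[ 0.618  -0.018   0.1275] [-0.12  0.96 -1.08] 5.9
[ 0.618  -0.0181  0.1275] [-0.29  0.13 -1.51] 5.95
[ 0.618  -0.0181  0.1275] [ 0.07 -0.75 -0.43] 6.0
t 6.05 pos [ 0.6181 -0.0181  0.1275] y 7.33 F [-0.99 -0.18 -1.04] op 0.26725607178298816 tilt [-0. -0. -1.]
[0, 0, np.float64(-0.05), -0.03, -0.01, 0.29, -1]
[0, 0, np.float64(-0.05), -0.03, -0.01, 0.29, -1]
[0, 0, np.float64(-0.05), -0.03, -0.01, 0.29, -1]
[0, 0, np.float64(-0.05), -0.03, -0.01, 0.29, -1]
[0, 0, np.float64(-0.05), -0.03, -0.01, 0.29, -1]
```

Request:
{"method": "send_rows", "body": {
  "moves": [
    [[0,0,0,-0.12,0,0.4,-1],[0,0,0,0,0,0.5,-1],[0,0,0,0,0,0.4,-1],[0,0,0,0,0,0.2,-1],[0,0,0,0,0,0,-1]]
  ]
}}

```text
time_s: 6.55
position: [0.6178, -0.0192, 0.1119]
tcp_rot: [[-0.128, 0.992, -0.001], [0.992, 0.128, 0.0], [0.0, -0.001, -1.0]]
force: [-0.8, 0.2, -1.4]
opening: 0.266
```

Request:
{"method": "send_rows", "body": {
  "moves": [
    [[0,0,0,0,0,0.1,-1],[0,0,0,0,0,0.1,-1],[0,0,0,0,0,0.1,-1],[0,0,0,0,0,0,-1],[0,0,0,0,0,0,-1]]
  ]
}}

```text
time_s: 7.05
position: [0.6184, -0.0196, 0.1098]
tcp_rot: [[-0.128, 0.992, 0.001], [0.992, 0.128, -0.0], [-0.001, 0.0, -1.0]]
force: [0.1, -1.3, -0.8]
opening: 0.266
```

Request:
{"method": "send_rows", "body": {
  "moves": [
    [[0,0,0,0,0,0.1,-1],[0,0,0,0,0,0.1,-1],[0,0,0,0,0,0.1,-1],[0,0,0,0,0,0,-1],[0,0,0,0,0,0,-1]]
  ]
}}

```text
time_s: 7.55
position: [0.6183, -0.0195, 0.1064]
tcp_rot: [[-0.128, 0.992, -0.0], [0.992, 0.128, -0.0], [-0.0, -0.0, -1.0]]
force: [0.3, -2.5, -1.0]
opening: 0.269
```

Request:
{"method": "send_rows", "body": {
  "moves": [
    [[0,0,0,0,0,0.1,-1],[0,0,0,0,0,0.1,-1],[0,0,0,0,0,0,-1],[0,0,0,0,0,0,-1],[0,0,0,0,0,0,-1]]
  ]
}}

```text
time_s: 8.05
position: [0.6183, -0.0194, 0.1045]
tcp_rot: [[-0.128, 0.992, 0.0], [0.992, 0.128, -0.0], [-0.0, 0.0, -1.0]]
force: [-0.1, -3.2, -1.3]
opening: 0.268
```

The pin is entering the hole, with the side wall pushing towards -y. I'll relieve that and lower it further.

Request:
{"method": "send_rows", "body": {
  "moves": [
    [[0,0,0,-0.05,0,0.1,-1],[0,0,0,0,0,0.2,-1],[0,0,0,0,0,0.2,-1],[0,0,0,0,0,0,-1],[0,0,0,0,0,0,-1]]
  ]
}}

```text
time_s: 8.55
position: [0.6182, -0.0197, 0.0992]
tcp_rot: [[-0.128, 0.992, -0.0], [0.992, 0.128, 0.0], [0.0, -0.0, -1.0]]
force: [0.6, -2.1, -1.8]
opening: 0.264
```

Request:
{"method": "send_rows", "body": {
  "moves": [
    [[0,0,0,-0.04,0,0.2,-1],[0,0,0,0,0,0.2,-1],[0,0,0,0,0,0.2,-1],[0,0,0,0,0,0.1,-1],[0,0,0,0,0,0,-1]]
  ]
}}

```text
time_s: 9.05
position: [0.6183, -0.02, 0.0923]
tcp_rot: [[-0.128, 0.992, -0.0], [0.992, 0.128, 0.0], [0.0, -0.0, -1.0]]
force: [0.3, -2.1, -2.2]
opening: 0.262
```

Request:
{"method": "send_rows", "body": {
  "moves": [
    [[0,0,0,-0.05,0,0.1,-1],[0,0,0,0,0,0.1,-1],[0,0,0,0,0,0.1,-1],[0,0,0,0,0,0.05,-1],[0,0,0,0,0,0,-1]]
  ]
}}

```text
time_s: 9.55
position: [0.6183, -0.0205, 0.0889]
tcp_rot: [[-0.128, 0.992, -0.0], [0.992, 0.128, 0.0], [0.0, -0.0, -1.0]]
force: [0.2, -0.4, -0.9]
opening: 0.264
```

Request:
{"method": "send_rows", "body": {
  "moves": [
    [[0,0,0,0,0,0,-0.1],[0,0,0,0,0,0,-0.1],[0,0,0,0,0,0,-0.1],[0,0,0,0,0,0,-0.1],[0,0,0,0,0,0,-0.1]]
  ]
}}

```text
time_s: 10.05
position: [0.6185, -0.0207, 0.0892]
tcp_rot: [[-0.128, 0.992, 0.0], [0.992, 0.128, 0.0], [-0.0, 0.0, -1.0]]
force: [-0.6, 0.3, 0.4]
opening: 0.448
```

Request:
{"method": "send_rows", "body": {
  "moves": [
    [[0,0,0,0,0,-1,-0.1],[0,0,0,0,0,-2,-0.1],[0,0,0,0,0,-3,-0.1],[0,0,0,0,0,-2,-0.1],[0,0,0,0,0,-1,-0.1]]
  ]
}}

```text
time_s: 10.55
position: [0.6198, -0.0209, 0.182]
tcp_rot: [[-0.128, 0.992, 0.005], [0.992, 0.128, -0.001], [-0.002, 0.004, -1.0]]
force: [0.0, 0.3, 0.1]
opening: 0.446
```

```bash
python3 -c "
from h import *
plan([.51,-.14,.175],None,5,-.4)
b=snap('side','s3.png')
x0,y0=225,150
d=cv2.resize(b[y0:y0+70,x0:x0+100],None,fx=6,fy=6,interpolation=2)
cv2.imwrite('pics/d3.png',d)
"
```

```text
t 10.55 pos [ 0.6198 -0.0209  0.182 ] y 7.33 F [0.04 0.32 0.15] op 0.4463717955309103 tilt [ 0.0046 -0.001  -1.    ]
[0, 0, 0.0, -2.08, -2.48, 0.13, -0.4]
[0, 0, 0.0, -2.08, -2.48, 0.13, -0.4]
[0, 0, 0.0, -2.08, -2.48, 0.13, -0.4]
[0, 0, 0.0, -2.08, -2.48, 0.13, -0.4]
[0, 0, 0.0, -2.08, -2.48, 0.13, -0.4]
```

View pics/d3.png

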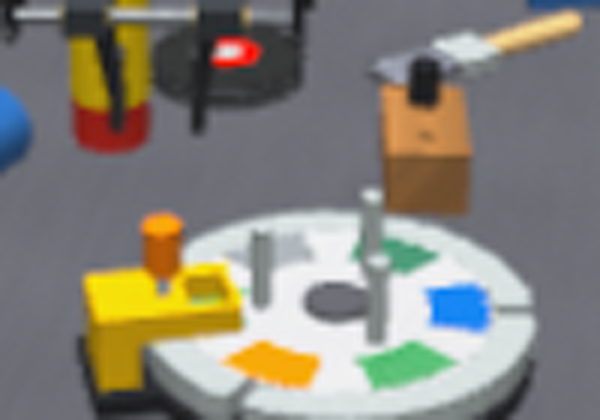

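The orange pin is standing in the guide hole with its head at (162,245), raised about 14 mm above the bridge, and the wheel hasn't moved. Next is the cage around post1.

```bash
python3 -c "
from h import *
plan([.494,-.1056,.15],134.5,10,-.3)
"
```

```text
t 10.6 pos [ 0.6201 -0.021   0.1827] y 7.33 F [0.59 0.32 1.29] op 0.45020225738147246 tilt [ 0.0057 -0.0012 -1.    ]
[0, 0, np.float64(5.28), -0.68, -1.36, 0.32, -0.3]
[0, 0, np.float64(5.28), -0.8, -1.29, 0.32, -0.3]
[0, 0, np.float64(5.28), -0.92, -1.21, 0.32, -0.3]
[0, 0, np.float64(5.28), -1.02, -1.12, 0.32, -0.3]
[0, 0, np.float64(5.28), -1.12, -1.02, 0.32, -0.3]
[0, 0, np.float64(5.28), -1.21, -0.92, 0.32, -0.3]
[0, 0, np.float64(5.28), -1.29, -0.8, 0.32, -0.3]
[0, 0, np.float64(5.28), -1.36, -0.68, 0.32, -0.3]
[0, 0, np.float64(5.28), -1.42, -0.55, 0.32, -0.3]
[0, 0, np.float64(5.28), -1.46, -0.42, 0.32, -0.3]
```

Request:
{"method": "send_rows", "body": {
  "moves": [
    [[0,0,5.28,-0.68,-1.36,0.1,-0.3],[0,0,5.28,-0.8,-1.29,0.1,-0.3],[0,0,5.28,-0.92,-1.21,0.1,-0.3],[0,0,5.28,-1.02,-1.12,0.1,-0.3],[0,0,5.28,-1.12,-1.02,0.3,-0.3]]
  ]
}}

```text
time_s: 11.1
position: [0.5544, -0.0632, 0.1715]
tcp_rot: [[0.33, 0.944, -0.001], [0.944, -0.33, 0.0], [-0.0, -0.001, -1.0]]
force: [-0.4, 0.1, -0.9]
opening: 0.352
```

Request:
{"method": "send_rows", "body": {
  "moves": [
    [[0,0,5.28,-1.21,-0.92,0.5,-0.3],[0,0,5.28,-1.29,-0.8,0.5,-0.3],[0,0,5.28,-1.36,-0.68,0.5,-0.3],[0,0,5.28,-1.42,-0.55,0.5,-0.3],[0,0,5.28,-1.46,-0.42,0.5,-0.3]]
  ]
}}

```text
time_s: 11.6
position: [0.4912, -0.1053, 0.1463]
tcp_rot: [[0.716, 0.699, -0.001], [0.699, -0.716, 0.001], [-0.001, -0.001, -1.0]]
force: [-0.1, -0.9, 0.7]
opening: 0.349
```

Request:
{"method": "send_rows", "body": {
  "moves": [
    [[0,0,0,0,0,0,-0.3],[0,0,0,0,0,0,-0.3],[0,0,0,0,0,0,-0.3],[0,0,0,0,0,0,-0.3],[0,0,0,0,0,0,-0.3]]
  ]
}}

```text
time_s: 12.1
position: [0.4928, -0.105, 0.1472]
tcp_rot: [[0.712, 0.702, 0.001], [0.702, -0.712, -0.0], [0.0, 0.001, -1.0]]
force: [0.5, 0.3, 0.7]
opening: 0.35
```

```bash
python3 -c "
from h import *
plan([.494,-.1056,.125],134.5,5,-.3)
b=snap('side','s4.png')
x0,y0=225,140
d=cv2.resize(b[y0:y0+75,x0:x0+100],None,fx=6,fy=6,interpolation=2)
cv2.imwrite('pics/d4.png',d)
"
```

```text
t 12.1 pos [ 0.4928 -0.105   0.1472] y -45.4 F [0.49 0.32 0.67] op 0.34976312682426464 tilt [ 7.e-04 -2.e-04 -1.e+00]
[0, 0, np.float64(0.02), 0.01, 0.02, 0.44, -0.3]
[0, 0, np.float64(0.02), 0.01, 0.02, 0.44, -0.3]
[0, 0, np.float64(0.02), 0.01, 0.02, 0.44, -0.3]
[0, 0, np.float64(0.02), 0.01, 0.02, 0.44, -0.3]
[0, 0, np.float64(0.02), 0.01, 0.02, 0.44, -0.3]
```

View pics/d4.png

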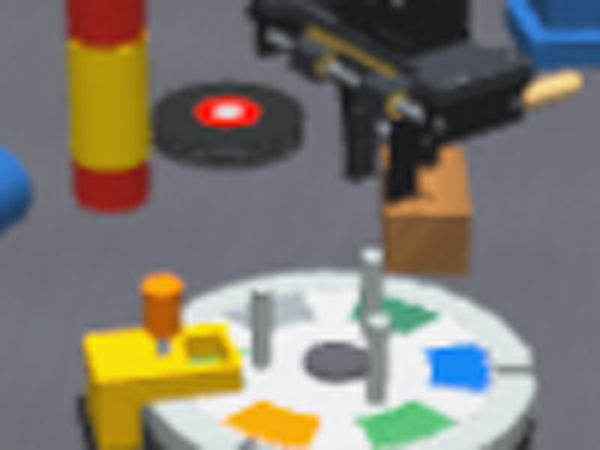

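The fingers, tips at (358,180) and (400,197), straddle post1 (371,255). Descending.

Request:
{"method": "send_rows", "body": {
  "moves": [
    [[0,0,0,0,0.1,1.5,-0.3],[0,0,0,0,0,2.4,-0.3],[0,0,0,0,0,2.2,-0.3],[0,0,0,0,0,1.2,-0.3],[0,0,0,0,0,0.6,-0.3]]
  ]
}}

```text
time_s: 12.65
position: [0.4926, -0.1057, 0.0671]
tcp_rot: [[0.713, 0.701, -0.002], [0.701, -0.713, 0.001], [-0.001, -0.002, -1.0]]
force: [0.1, 0.8, 0.4]
opening: 0.351
```

Request:
{"method": "send_rows", "body": {
  "moves": [
    [[0,0,0,0,-0.2,0,-0.3],[0,0,0,0,-0.2,0,-0.3],[0,0,0,0,-0.2,0,-0.3],[0,0,0,0,-0.2,0,-0.3],[0,0,0,0,-0.2,0,-0.3]]
  ]
}}

```text
time_s: 13.15
position: [0.4877, -0.1003, 0.0688]
tcp_rot: [[0.712, 0.702, 0.005], [0.702, -0.712, -0.003], [0.001, 0.006, -1.0]]
force: [2.2, -6.7, -2.8]
opening: 0.35
```

Request:
{"method": "send_rows", "body": {
  "moves": [
    [[0,0,0,0,-0.2,0,-0.3],[0,0,0,0,-0.3,0,-0.3],[0,0,0,0,-0.3,0,-0.3],[0,0,0,0,-0.3,0,-0.3],[0,0,0,0,-0.2,0,-0.3]]
  ]
}}

```text
time_s: 13.65
position: [0.4795, -0.092, 0.069]
tcp_rot: [[0.713, 0.701, 0.006], [0.702, -0.713, -0.004], [0.001, 0.007, -1.0]]
force: [1.0, -7.1, -0.2]
opening: 0.351
```

```bash
cat >> h.py <<'E'
AX=np.array([.513,-.0595])
def where():
    s=readout.read_state();R=np.array(s['tcp_rot']);p=np.array(s['position'])[:2]
    # post centre touching the +y finger
    y=R[:2,1]/np.linalg.norm(R[:2,1]);x=R[:2,0]/np.linalg.norm(R[:2,0])
    a=(p-AX)@y+(s['opening']*.087/2-.007)
    # bearing of post at radius .048 with y-coordinate a, on outer side
    b=-np.sqrt(max(.048**2-a*a,0)); v=a*y+b*x
    print('t',s['time_s'],'post',ang(v),'orange',(ang(v)+180)%360,'tool x off',(p-AX)@x-b,'F tool',np.round(R.T@np.array(s['force']),2),'op',s['opening'],'pos',np.round(s['position'],4))
E
python3 -c "
from h import *
where()
print([(x['location'],x['p']) for x in (capture('side'),spot_in('side','pin'))[1]])"
```

```text
t 13.65 post -125.97434988706176 orange 54.02565011293824 tool x off 0.0006385581545713809 F tool [-4.28  5.8   0.21] op 0.3511005603007223 pos [ 0.4795 -0.092   0.069 ]
[([0.617, -0.0068, 0.1015], 0.6), ([0.4585, 0.38, 0.0329], 0.32)]
```

Request:
{"method": "send_rows", "body": {
  "moves": [
    [[0,0,0,0,-0.2,0,-0.3],[0,0,0,0,-0.2,0,-0.3],[0,0,0,0,-0.2,0,-0.3],[0,0,0,0,-0.2,0,-0.3],[0,0,0,0,-0.2,0,-0.3]]
  ]
}}

```text
time_s: 14.25
position: [0.4718, -0.0842, 0.0688]
tcp_rot: [[0.713, 0.702, 0.004], [0.702, -0.713, -0.003], [0.001, 0.005, -1.0]]
force: [0.8, -6.1, 0.6]
opening: 0.351
```

Request:
{"method": "send_rows", "body": {
  "moves": [
    [[0,0,0,0,-0.15,0,-0.3],[0,0,0,0,-0.15,0,-0.3],[0,0,0,0,-0.1,0,-0.3],[0,0,0,0,-0.1,0,-0.3],[0,0,0,0,-0.1,0,-0.3]]
  ]
}}

```text
time_s: 14.75
position: [0.4674, -0.0797, 0.0687]
tcp_rot: [[0.713, 0.701, 0.004], [0.701, -0.713, -0.003], [0.001, 0.005, -1.0]]
force: [1.0, -5.7, 1.8]
opening: 0.35
```

```bash
python3 -c "
from h import *
where();b=snap('side','s5.png');x0,y0=225,150
cv2.imwrite('pics/d5.png',cv2.resize(b[y0:y0+70,x0:x0+100],None,fx=6,fy=6,interpolation=2))"
```

```text
t 14.75 post -146.6433630788603 orange 33.35663692113971 tool x off 0.00042370483690379324 F tool [-3.33  4.76 -1.76] op 0.3498502694340342 pos [ 0.4674 -0.0797  0.0687]
```

View pics/d5.png

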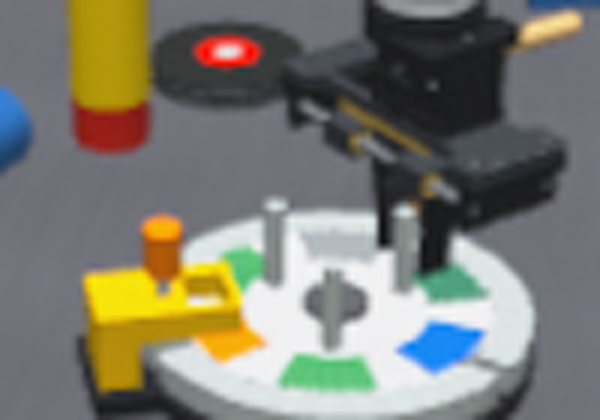

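```bash
cat >> h.py <<'E'
def head():
    im=capture('side');hs=cv2.cvtColor(im,cv2.COLOR_BGR2HSV)[178:206,243:262]
    m=cv2.inRange(hs,(5,150,90),(17,255,255));ys,xs=np.nonzero(m);print('head n',len(ys),'centroid',xs.mean()+243,ys.mean()+178,'top',ys.min()+178)
E
python3 -c "
from h import *
head()"
```

```text
head n 47 centroid 251.51063829787233 191.74468085106383 top 186
```

Request:
{"method": "send_rows", "body": {
  "moves": [
    [[0,0,0,0,-0.06,0,-0.3],[0,0,0,0,-0.06,0,-0.3],[0,0,0,0,-0.06,0,-0.3],[0,0,0,0,-0.06,0,-0.3],[0,0,0,0,-0.06,0,-0.3]]
  ]
}}

```text
time_s: 15.35
position: [0.4652, -0.0769, 0.0687]
tcp_rot: [[0.713, 0.701, 0.004], [0.701, -0.713, -0.002], [0.001, 0.004, -1.0]]
force: [2.9, -4.3, 3.8]
opening: 0.352
```

```bash
python3 -c "
from h import *
where();head()"
```

```text
t 15.35 post -150.99538978627834 orange 29.004610213721662 tool x off -6.488990773741848e-05 F tool [-0.91  5.15 -3.77] op 0.35167073724462283 pos [ 0.4652 -0.0769  0.0687]
head n 47 centroid 251.51063829787233 191.74468085106383 top 186
```

Request:
{"method": "send_rows", "body": {
  "moves": [
    [[0,0,0,0,-0.04,0,-0.3],[0,0,0,0,-0.04,0,-0.3],[0,0,0,0,-0.04,0,-0.3],[0,0,0,0,-0.04,0,-0.3],[0,0,0,0,-0.04,0,-0.3]]
  ]
}}

```text
time_s: 15.9
position: [0.4635, -0.0748, 0.0683]
tcp_rot: [[0.713, 0.701, 0.003], [0.701, -0.713, -0.001], [0.002, 0.003, -1.0]]
force: [4.8, -1.8, 3.6]
opening: 0.345
```

```bash
python3 -c "
from h import *
where();head()"
```

```text
t 15.9 post -154.63858367723287 orange 25.361416322767127 tool x off -0.0006906225583525744 F tool [ 2.17  4.61 -3.59] op 0.34494289736141037 pos [ 0.4635 -0.0748  0.0683]
head n 47 centroid 251.51063829787233 191.74468085106383 top 186
```

Request:
{"method": "send_rows", "body": {
  "moves": [
    [[0,0,0,0,-0.03,0,-0.3],[0,0,0,0,-0.03,0,-0.3],[0,0,0,0,-0.03,0,-0.3],[0,0,0,0,-0.03,0,-0.3],[0,0,0,0,-0.03,0,-0.3]]
  ]
}}

```text
time_s: 16.45
position: [0.4618, -0.0733, 0.068]
tcp_rot: [[0.713, 0.701, 0.002], [0.701, -0.713, 0.0], [0.001, 0.001, -1.0]]
force: [4.4, -0.5, 1.0]
opening: 0.351
```

```bash
python3 -c "
from h import *
where();head()"
```

```text
t 16.45 post -157.22391855204535 orange 22.776081447954653 tool x off -0.0016078762608652056 F tool [ 2.8   3.45 -0.95] op 0.35080798329822627 pos [ 0.4618 -0.0733  0.068 ]
head n 41 centroid 251.5609756097561 192.17073170731706 top 187
```

Request:
{"method": "send_rows", "body": {
  "moves": [
    [[0,0,0,0,-0.03,0,-0.3],[0,0,0,0,-0.03,0,-0.3],[0,0,0,0,-0.03,0,-0.3],[0,0,0,0,-0.03,0,-0.3],[0,0,0,0,-0.03,0,-0.3]]
  ]
}}

```text
time_s: 17.0
position: [0.4605, -0.0727, 0.0679]
tcp_rot: [[0.713, 0.701, 0.001], [0.701, -0.713, -0.0], [0.0, 0.001, -1.0]]
force: [5.8, -1.8, -1.7]
opening: 0.352
```

```bash
python3 -c "
from h import *
where();head()"
```

```text
t 17.0 post -158.92638012217097 orange 21.07361987782903 tool x off -0.0026324052510919987 F tool [2.87 5.34 1.67] op 0.3520042113085689 pos [ 0.4605 -0.0727  0.0679]
head n 44 centroid 251.61363636363637 193.95454545454547 top 189
```

The head is going down. Checking whether it's all the way.

```bash
python3 -c "
from h import *
where();head()
for z in (.097,.083): print(proj('side',[.6178,-.0195,z]))
b=snap('side','s6.png');x0,y0=235,172
cv2.imwrite('pics/d6.png',cv2.resize(b[y0:y0+40,x0:x0+50],None,fx=12,fy=12,interpolation=2))"
```

```text
t 17.05 post -158.95752990522206 orange 21.04247009477794 tool x off -0.002620425310200264 F tool [2.69 3.86 2.12] op 0.3521011001162722 pos [ 0.4605 -0.0726  0.0679]
head n 44 centroid 251.61363636363637 193.95454545454547 top 189
[251.45546062 190.87611107]
[251.51141446 194.11025782]
```

View pics/d6.png

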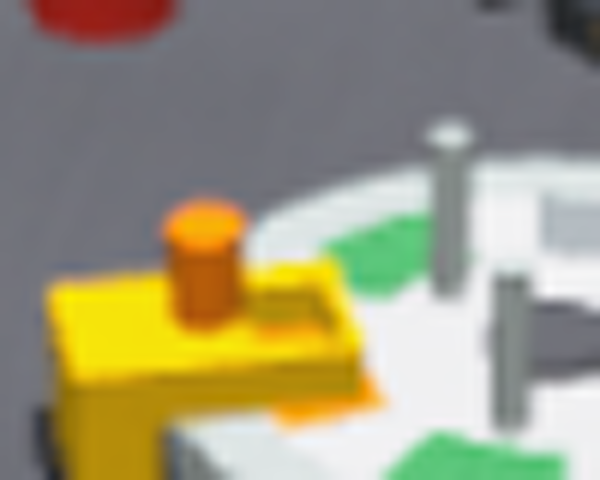

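The pin head is now down on the bridge with no shank showing (head base around (205,325)), and orange is in the window at (290,330). I'll stop pushing, centre the cage off the post and lift away.

Request:
{"method": "send_rows", "body": {
  "moves": [
    [[0,0,0,0,0.2,0,-0.3],[0,0,0,0,0.3,0,-0.3],[0,0,0,0,0.3,0,-0.3],[0,0,0,0,0.05,0,-0.3],[0,0,0,0,0,0,-0.3]]
  ]
}}

```text
time_s: 17.65
position: [0.4652, -0.0783, 0.0678]
tcp_rot: [[0.713, 0.701, -0.002], [0.701, -0.713, 0.001], [-0.001, -0.002, -1.0]]
force: [-0.8, 0.3, -0.6]
opening: 0.349
```

```bash
python3 -c "
from h import *
where();head()
f=lambda n:cv2.imread('pics/'+n)[:,249:254,:].astype(int)
for n in ['s5.png','s6.png']: 
    a=f(n).mean(1); print(n,(a[182:206,2]-a[182:206,0]).round().astype(int).tolist())"
```

```text
t 17.65 post -149.87178417449178 orange 30.12821582550822 tool x off -0.0007952291873328798 F tool [-0.33 -0.76  0.6 ] op 0.3493623378280506 pos [ 0.4652 -0.0783  0.0678]
head n 44 centroid 251.61363636363637 193.95454545454547 top 189
s5.png [-9, -9, -9, 13, 133, 227, 236, 224, 152, 155, 155, 154, 161, 173, 166, 138, 139, 204, 236, 236, 225, 169, 170, 169]
s6.png [-9, -9, -9, -9, -10, -9, 26, 151, 227, 236, 209, 158, 161, 170, 173, 172, 178, 216, 236, 236, 225, 169, 170, 169]
```

Request:
{"method": "send_rows", "body": {
  "moves": [
    [[0,0,0,0,0,-1,-0.3],[0,0,0,0,0,-2,-0.3],[0,0,0,0,0,-3,-0.3],[0,0,0,0,0,-3,-0.3],[0,0,0,0,0,-2,-0.3]]
  ]
}}

```text
time_s: 18.2
position: [0.4663, -0.0786, 0.1806]
tcp_rot: [[0.713, 0.701, 0.002], [0.701, -0.713, -0.001], [0.001, 0.002, -1.0]]
force: [0.0, 0.8, -1.1]
opening: 0.347
```

```bash
python3 -c "
from h import *
head()
b=snap('side','s7.png');a=b[:,249:254].astype(int).mean(1)
print((a[182:206,2]-a[182:206,0]).round().astype(int).tolist());print('G',a[182:206,1].round().tolist())
for dz in (0,.0015,.014):
  for nm,dy,z in (('bot front',.012,.066),('top back',-.012,.1),('top front',.012,.1)): print(dz,nm,proj('side',[.618,-.0195+dy,z+dz]))
a5=cv2.imread('pics/s5.png')[:,249:254].astype(int).mean(1);print('G5',a5[182:206,1].round().tolist())
"
```

```text
head n 44 centroid 251.61363636363637 193.95454545454547 top 189
[-9, -9, -9, -9, -10, -9, 25, 151, 227, 235, 207, 156, 160, 167, 171, 170, 176, 215, 236, 235, 224, 167, 168, 167]
G [111.0, 111.0, 111.0, 112.0, 112.0, 112.0, 117.0, 141.0, 167.0, 160.0, 121.0, 88.0, 89.0, 94.0, 98.0, 97.0, 106.0, 163.0, 222.0, 222.0, 195.0, 138.0, 138.0, 137.0]
0 bot front [250.94232031 199.62608226]
0 top back [251.97433135 188.59917588]
0 top front [250.79834453 191.77326201]
0.0015 bot front [250.93604172 199.28363147]
0.0015 top back [251.96861608 188.25169045]
0.0015 top front [250.79191163 191.42239459]
0.014 bot front [250.88345896 196.4156284 ]
0.014 top back [251.92075164 185.3415576 ]
0.014 top front [250.73803323 188.4837237 ]
G5 [112.0, 113.0, 113.0, 117.0, 140.0, 172.0, 167.0, 139.0, 86.0, 88.0, 88.0, 87.0, 90.0, 103.0, 136.0, 175.0, 185.0, 209.0, 228.0, 224.0, 197.0, 140.0, 139.0, 139.0]
```

The final height reads ambiguously: the head dropped about 2.9 px, where 14 mm should give 3.25 px. I'll gauge the head top (should be z = 0.100) with a light touch of the closed fingers.

```bash
python3 -c "
from h import *
plan([.618,-.0200,.17],None,5,-1)
def sh(n):
    g=cv2.imread('pics/'+n)[178:197,244:260].astype(np.float32);g=(g[:,:,2]-g[:,:,0]);return g
r=sh('s7.png')
from scipy.ndimage import shift
for n in ['s3.png','s4.png','s5.png']:
    best=min(((np.abs(shift(sh(n),(d,e),order=1,mode='nearest')[6:15]-r[6:15]).sum(),d,e) for d in np.arange(1.5,4.5,.1) for e in (-.4,-.2,0,.2,.4)));print(n,best)
"
```

```text
t 18.3 pos [ 0.4677 -0.0791  0.1813] y -45.46 F [ 0.12 -0.75  0.4 ] op 0.3500411708055133 tilt [ 0.0064 -0.0027 -1.    ]
[0, 0, 0.0, 2.97, 1.26, 0.24, -1]
[0, 0, 0.0, 2.97, 1.26, 0.24, -1]
[0, 0, 0.0, 2.97, 1.26, 0.24, -1]
[0, 0, 0.0, 2.97, 1.26, 0.24, -1]
[0, 0, 0.0, 2.97, 1.26, 0.24, -1]
s3.png (np.float32(560.30005), np.float64(3.3000000000000016), 0)
s4.png (np.float32(535.8), np.float64(3.2000000000000015), 0)
s5.png (np.float32(500.30002), np.float64(2.9000000000000012), 0)
```

Against the pin's undisturbed standing pictures (s3 and s4), the drop is 3.2–3.3 px, which is the full 14 mm. In s5 the pin was only leaning. It's seated, so no touch is needed. I'll retreat and take a last look.

Request:
{"method": "send_rows", "body": {
  "moves": [
    [[0,0,0,0,1,-3,-0.3],[0,0,0,-2,2,-3,-0.3],[0,0,0,-3,2.5,-2,-0.3],[0,0,0,-3,2.5,0,-0.3],[0,0,0,-3,2.5,0,-0.3]]
  ]
}}

```text
time_s: 18.8
position: [0.4608, -0.2316, 0.2583]
tcp_rot: [[0.712, 0.702, 0.0], [0.702, -0.712, -0.0], [0.0, 0.0, -1.0]]
force: [0.4, 0.2, -0.4]
opening: 0.349
```

Request:
{"method": "send_rows", "body": {
  "moves": [
    [[0,0,0,-3,2.5,0,-0.3],[0,0,0,-3,2.5,0,-0.3],[0,0,0,-2,2,0,-0.3],[0,0,0,0,0,0,-0.3],[0,0,0,0,0,0,-0.3]]
  ]
}}

```text
time_s: 19.3
position: [0.4524, -0.3361, 0.2569]
tcp_rot: [[0.714, 0.7, -0.002], [0.7, -0.714, 0.003], [0.001, -0.003, -1.0]]
force: [0.6, 0.3, -1.0]
opening: 0.35
```

```bash
python3 -c "
from h import *
a=snap('top','t9.png');b=snap('side','s9.png');head()
s=readout.read_state();print(s['time_s'],s['position'],s['force'])
c=cv2.resize(a[155:265,232:342],(440,440),interpolation=2);d=cv2.resize(b[150:205,230:275],(360,440),interpolation=2)
cv2.imwrite('pics/f9.png',np.hstack([c,d]))"
```

```text
head n 44 centroid 251.61363636363637 193.95454545454547 top 189
19.45 [ 0.45297918 -0.33487407  0.25758816] [-0.28742834  0.53794986 -0.62098554]
```

View pics/f9.png

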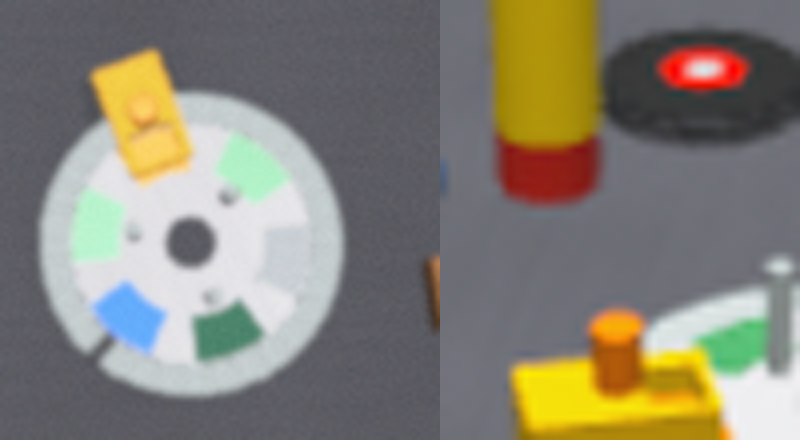

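The orange sector fills the window at (152,148) from above, and the pin head at (145,110) sits flat on the bridge. The arm is clear, so I'll hand in.

```bash
python3 -c "
from h import *
print(bot.hand_in())"
```

```text
the job is handed in; nothing more can be done
None
```

The wheel is set to orange and locked by the pin. I handed the job in at about 19.5 s of the 64 s allowed.

- **What I did:** I took the orange pin from the rack and stood it in the guide hole with its tip on the rim. I then turned the wheel about 48° clockwise, pushing one post with a loosely open gripper. I slowed down near the end, stopped when the pin dropped, backed off without touching the post and retreated.
- **Forces:** the force readings at the end of each move stayed below about 8 N throughout. The reading was about 6 N when the pin caught.
- **Last checks:** in the top view the orange sector fills the window. In the side view the head lies on the bridge and hadn't moved after I released the wheel and pulled away. The arm was touching nothing.
- **One check disagreed at first:** measured from a picture taken mid-turn, the head had dropped only 2.9 px, where the full 14 mm should be about 3.25 px. Measured from the pictures of the pin standing undisturbed, the drop was 3.2–3.3 px. I put the difference down to the pin leaning while the wheel turned.

I didn't gauge the head's height by touch.

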